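# Swing the outlet selector to its open port and lock it

## Robot

A 6-joint arm with a two-finger parallel gripper is mounted at the origin on the work surface. World frame = base frame: x ahead of the robot, y to its left, z up, the work surface at z = 0. Lengths are in m, angles in rad, forces in N, time in s.
With the tool pointing down it reaches from about 0.325 to 0.775 m from the base axis. Payload 5.5 kg.
Tool frame: the origin (TCP) lies midway between the tips of the shut fingers; the grasp point (between the pads) lies 19 mm behind it; z points along the fingers, y is the line along which they close (so a half turn about z gives the same grasp; the last joint's range is limited). The gripper opens to 85 mm and grips with 20 to 120 N. Pads are 22 mm wide; open, the fingers measure 114 mm over their backs; the gripper's body (76 mm by 85 mm) begins 54 mm behind the grasp point. The pads swing forward as they close: fully open they stand 13 mm farther back than shut.
Start: joints at [1.149, 0.091, 1.231, -0, 1.82, -0.057], TCP at [0.214, 0.561, 0.231] pointing down, gripper open.
Joint ranges: [-2.87, 2.87], [-0.86, 2.18], [0.17, 2.46], [-1.51, 4.65], [0.06, 2.69], [-2.65, 2.65]. Speed limits (rad/s): [2.57, 2.57, 3.01, 3.14, 3.14, 3.14].

## Interface

Orientations are given as a unit quaternion [w, x, y, z].
In Python, from workcell import state, optics, ticket, models gives the robot as it stands.
- The arm moves only by the tool move_arm, never from a script. Its argument "commands" is a list that holds one entry, the list of rows, each a list of 7 numbers: the opening, from 0 (shut) to 1 (fully open), then the shift along the world's x, y, z in m, then the turn, a rotation vector about the world's x, y, z in rad. In form: [[[fingers, tx, ty, tz, wx, wy, wz], ...]]. A call has 1 to 10 rows; each row shifts and turns the commanded pose from where the row before left it; what a row does not reach is not made up. A row lasts 1/8 s, in which the tool goes at most 62.5 mm and 10.7 degrees, less where a joint would pass 70% of its speed; a pose out of reach is approached as far as the arm can. A call is refused whole if a number of a shift passes 0.0625 or a number of a turn 0.188, either way. A call with a gripper value outside its range is refused whole. The fingers move at their own pace and stop on an object; the grip force is fixed at half the most. Time passes only in rows, so rows that do not move let the fingers close. It gives the time, the measured TCP pose, the force, the opening and the grip force at its end, in the units of the state.
- state(): the state, without advancing time (a new reading comes with each control period).
- optics.snapshot(name): name is "side" or "top" or "wrist"; returns a dict with "frame" (400x640x3 uint8, red, green, blue), "vfov" (degrees; the focal length in pixels is half the picture's height over the tangent of half this angle, whatever the lens; pixels are square), "cx", "cy" (the principal point, pixels), "R" (3x3) and "t" (3): a world point X has camera coordinates R X + t. Camera axes: x right, y down, z forward; pixel columns grow to the right and rows downward; lengths in m; the calibration is good to about 2 mm. The wrist camera is an equidistant fisheye: a pixel r from the principal point sees the ray r / f radians off the axis. A picture is of the moment at which its call begins. There is no depth.
- ticket.close_job(): hands the job in; it is judged then, once.
Trained networks look in a picture, given as the dict that the camera call returned (one of the last four; its "shot" number tells which), for a name from the list of things; names that differ only in an ending like _2 or _b are one class to them, and where a whole thing is asked for, a point or a joint stands for the part that bears it (a point fixed in the world has none). Each returns a list of dicts, best first, with "p" (0 to 1); they miss things now and then, are a little off and sometimes report something else, mostly with a low value. They report only what shows in the picture. A call takes as long as a camera call. They do not tell look-alikes from the thing itself.
- models.trace(picture, thing): "pixels" (400x640 bool, what is visible of it).
- models.mark_of(picture, thing): "xyz" ([x, y, z] in m, in world coordinates, good to about 4 mm: a listed point, or the origin of a listed thing).
The state is a dict: "time_s": time; "q": joint angles; "joint_vel": joint speeds; "tau": joint torques, N m; "tcp_pos": TCP position; "tool_rot": TCP orientation; "contact_force": force on the tool from outside, world axes, zero at the start; "wrist_torque": the same for the moment, N m; "gripper_width": opening from 0.0 (shut) to 1.0 (fully open); "grip_force": force on a finger pad.
Only numpy, scipy, OpenCV 4.12 (cv2) and the standard library are available. Lean on these libraries where they do the work, as an engineer would, in place of code of your own. Each camera call takes 0.05 s, during which the arm holds its last target. There are 200 camera calls.

## Task

Swing the dispenser's outlet selector by its handle, the shorter way round, to the port plate that has a hole (the plate opposite is blank), and feel for the hole until the locking pin that the arm carries drops in, without forcing the arm once it locks. Then push the pin gently down until its head lies flat on the arm, and let go, leaving the other things on the counter where they are.

Things in the scene. Friction and masses are not known exactly. Their poses are not given: they have to be found in the camera images.
- hub (a point): Point on the turning axis, on the top (24 mm over the table) of the selector's fixed grey metal base, a slab 152 x 152 mm, at any yaw; the pin's foot slides on this top. z up, x and y along the slab's sides; the two port plates sit at +y and -y. A round steel hub (42 mm dia, top 61 mm over the table) stands on the axis.
- selector: Flat steel swing arm, 22 mm wide, 14 mm thick, underside 27 mm over the table, reaching 118 mm from the hub axis. Origin on the axis, x outwards along the arm, z up. It starts within 1.0 rad of pointing along -x of hub and turns without end stops. Turning takes some 0.2 N m (2 N at the handle); it stays where left.
- handle (a point): Centre of the upright round handle (black, 16 mm dia) fixed on the arm, 105 mm from the hub axis; it does not spin. It rises from the arm's top face at 41 mm to 89 mm over the table; this point is 71 mm over the table.
- pin_seat (a point): Centre of the pin's guide hole (11 mm dia) at the top face of the arm's square boss (30 x 30 mm, top 51 mm over the table), 54.5 mm from the hub axis on the line to the handle. z up, x outwards along the arm.
- pin: Loose 60 g oiled steel locking pin, upright in the guide hole: shaft 10 mm dia, 41 mm long, chamfered foot; head 22 mm dia, 12 mm high. Origin at the foot, z up to the head. Its foot slides on the base (24 mm up, head 14 mm clear of the boss); over the hole it falls 9 mm (foot at 15 mm), so locking the arm, which is felt to stop.
- pin_head (a point): Centre of the top of the pin's head, 53 mm above its foot: 77 mm over the table while the pin slides, 68 mm when it has dropped. Under the dropped pin is a stiff plunger: pushed straight down with 4 to 8 N the pin goes 5 mm further until its head lies flat on the boss (head's top at 63 mm), and it stays there.
- hole_plate: Fixed steel port plate, 60 mm along the track x 44 mm, flush in the base at +y or -y of hub, 54 mm from the axis: the one with a hole, 12.5 mm along the track x 18 mm. Origin under its middle. The hole lies in an adjustable insert, 4 to 14 mm off the plate's middle along the track (along the plate's x): feel for it. Pin and hole have about 1 mm play to each side.
- blank_plate: The like plate without a hole, in the seat on the opposite side of the hub. Origin under its middle.
- cup_a: Bystander, to be left alone: small white plastic medicine cup, 42 mm dia, 42 mm high, standing near the selector. Origin at the centre of its underside.
- cup_b: Bystander, to be left alone: a second medicine cup, same size, on the selector's other side. Origin at the centre of its underside.
- calculator: Bystander, to be left alone: black desk calculator, 75 x 130 x 16 mm. Origin at the centre of its underside.
- jar: Bystander, to be left alone: white plastic jar, 64 mm dia, 85 mm high. Origin at the centre of its underside.
- stapler: Bystander, to be left alone: stapler, 130 mm long, 40 mm high. Origin at the centre of its underside.
There are look-alikes about, which are no part of the job. Leave any black or purple look-alike of the hole_plate alone.

How it is judged:
By the outcome, as a careful person would: the job done as asked, in the order asked, and still so for the second after the job is handed in, with the robot touching nothing.
It also fails if it takes over 72 s, if anything falls off the work surface, if the arm or the gripper's body presses on something with over 40 N, if the wrist force passes 120 N, or if a joint passes its speed limit or range.

## Working session

There is one attempt and no reset: what is moved stays moved. The work goes in short steps, Python scripts to look and compute and a tool call to move; the robot and the scene stay as the last step left them, time stands still between calls to the robot, and variables do not carry over. Pictures are saved under pics/ and viewed, at most 10 in all, crops included, and the job is handed in when it is done.

Besides the shell and the picture viewer there is one more tool, called after "Call:" by a JSON object that holds its "name" and its "arguments". move_arm: Moves the arm, as the interface text tells. Its arguments: {"type":"object","properties":{"commands":{"type":"array"}},"required":["commands"]}

```bash
mkdir -p pics; cat > h.py <<'E'
import numpy as np, cv2
from workcell import state, optics, ticket, models
def save(p,name,crop=None,s=1):
    f=p["frame"][...,::-1]
    if crop: f=f[crop[1]:crop[3],crop[0]:crop[2]]
    cv2.imwrite("pics/"+name,cv2.resize(f,None,fx=s,fy=s,interpolation=cv2.INTER_CUBIC))
def proj(p,X):
    f=200/np.tan(np.radians(p["vfov"])/2); c=np.array(p["R"])@np.array(X)+np.array(p["t"])
    return np.array([p["cx"]+f*c[0]/c[2],p["cy"]+f*c[1]/c[2]])
def back(p,u,v,z):
    f=200/np.tan(np.radians(p["vfov"])/2); R=np.array(p["R"]);t=np.array(p["t"])
    d=R.T@np.array([(u-p["cx"])/f,(v-p["cy"])/f,1]); o=-R.T@t
    return o+d*(z-o[2])/d[2]
E
python3 - <<'E'
from h import *
st=state(); print({k:st[k] for k in("time_s","tcp_pos","tool_rot","contact_force","gripper_width")})
for n in("top","side"):
    p=optics.snapshot(n); save(p,n+"1.png")
    for t in("hub","selector","handle","pin_seat","pin_head","hole_plate","blank_plate","cup_a","calculator","jar","stapler"):
        print(n,t,[(round(d["p"],2),np.round(d["xyz"],3).tolist(),proj(p,d["xyz"]).round().tolist()) for d in models.mark_of(p,t)][:4])
E
```

```text
{'time_s': 0.0, 'tcp_pos': array([0.21393372, 0.56024754, 0.2301118 ]), 'tool_rot': array([-2.48338331e-04,  1.81390793e-01,  9.83410575e-01, -9.79290712e-04]), 'contact_force': array([-0.01707748, -1.10181725, -0.22102496]), 'gripper_width': 1.001735065135852}
top hub [(0.63, [0.583, -0.105, 0.025], [357.0, 200.0])]
top selector [(0.85, [0.581, -0.109, 0.031], [359.0, 201.0]), (0.26, [0.483, 0.036, -0.0], [304.0, 237.0])]
top handle [(0.81, [0.515, -0.024, 0.072], [327.0, 223.0])]
top pin_seat [(0.62, [0.546, -0.061, 0.048], [341.0, 212.0])]
top pin_head [(0.58, [0.549, -0.068, 0.077], [344.0, 210.0])]
top hole_plate [(0.89, [0.522, -0.293, 0.006], [426.0, 226.0]), (0.77, [0.385, -0.083, 0.002], [347.0, 275.0]), (0.75, [0.408, -0.225, 0.003], [401.0, 267.0]), (0.63, [0.533, -0.134, -0.002], [367.0, 220.0])]
top blank_plate [(0.63, [0.63, -0.078, -0.004], [347.0, 185.0])]
top cup_a [(0.56, [0.484, 0.033, -0.0], [305.0, 236.0]), (0.48, [0.68, -0.25, 0.002], [410.0, 168.0]), (0.19, [0.582, -0.108, 0.032], [359.0, 200.0])]
top calculator [(0.59, [0.463, 0.406, 0.003], [167.0, 241.0])]
t
[... 332 characters left out ...]
4, 0.052], [306.0, 221.0])]
side pin_head [(0.44, [0.547, -0.065, 0.083], [306.0, 213.0]), (0.23, [0.487, 0.031, 0.002], [280.0, 216.0])]
side hole_plate [(0.96, [0.41, -0.221, -0.003], [263.0, 289.0]), (0.76, [0.52, -0.29, 0.001], [313.0, 304.0]), (0.72, [0.382, -0.085, 0.001], [247.0, 249.0]), (0.62, [0.537, -0.134, 0.005], [308.0, 253.0])]
side blank_plate [(0.53, [0.628, -0.081, -0.001], [336.0, 236.0])]
side cup_a [(0.75, [0.485, 0.031, 0.003], [280.0, 215.0]), (0.53, [0.678, -0.252, 0.0], [373.0, 280.0])]
side calculator [(0.88, [0.467, 0.406, -0.002], [262.0, 152.0])]
side jar [(0.56, [0.64, -0.413, 0.002], [381.0, 342.0])]
side stapler [(0.58, [0.415, -0.423, 0.006], [275.0, 367.0])]
```

```bash
python3 - <<'E'
from h import *
a=optics.snapshot("top");b=optics.snapshot("side")
A=cv2.resize(a["frame"][140:300,260:480],None,fx=3.6,fy=3.6,interpolation=cv2.INTER_CUBIC)[...,::-1]
cv2.imwrite("pics/topc.png",A)
B=cv2.resize(b["frame"][180:330,220:420],None,fx=4,fy=4,interpolation=cv2.INTER_CUBIC)[...,::-1]
cv2.imwrite("pics/sidec.png",B)
E
```

```text
(no output)
```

View pics/topc.png

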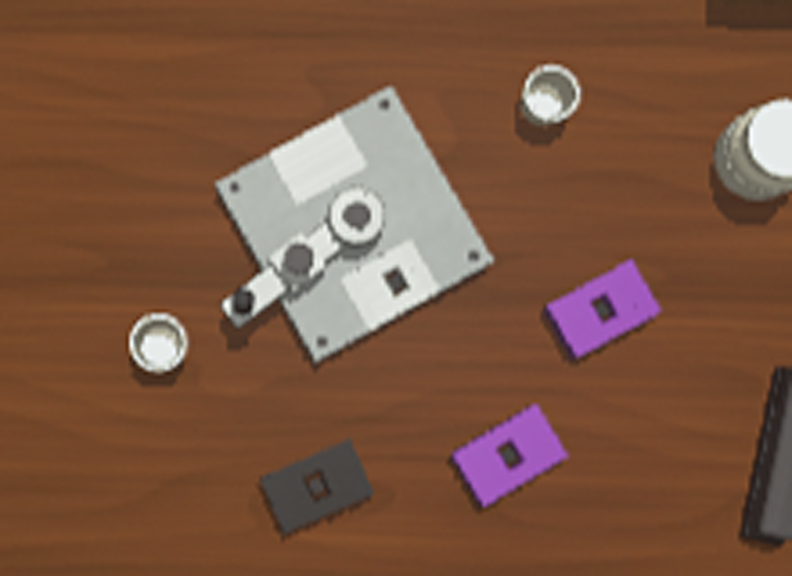

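View pics/sidec.png

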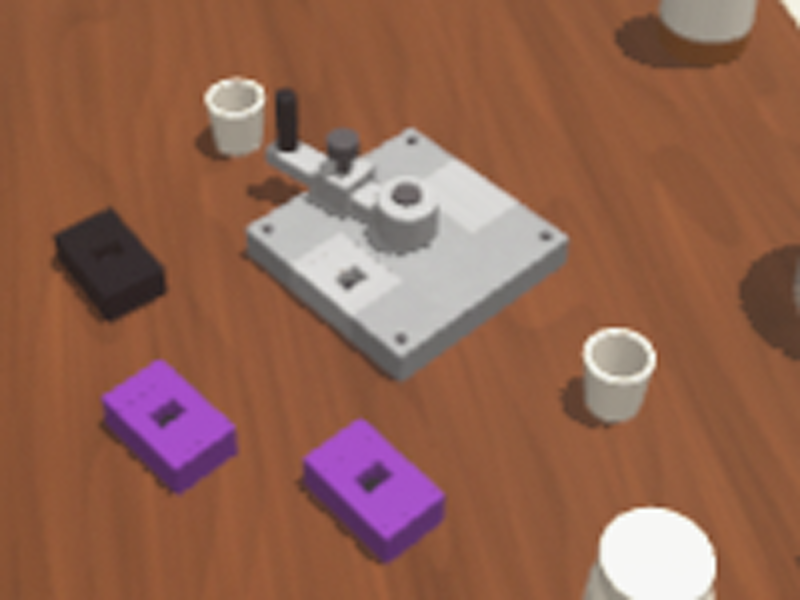

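Candidates in the top view: the hole plate in the base at (367,220), with its hole near (370,218). The others are the blank plate (347,185), a black look-alike (347,275) and two purple ones, (401,267) and (426,226). By the description I choose the light plate in the base, and the crops confirm its hole. The arm is at about 128° and the hole at about 210°, so I swing counter-clockwise by about 80°.

Call:
{"name": "move_arm", "arguments": {"commands": [[[0.45,0.015,-0.0293,0,0,0,-0.184],[0.45,0.015,-0.0293,0,0,0,-0.184],[0.45,0.015,-0.0293,0,0,0,-0.184],[0.45,0.015,-0.0293,0,0,0,-0.184],[0.45,0.015,-0.0293,0,0,0,-0.184],[0.45,0.015,-0.0293,0,0,0,-0.184],[0.45,0.015,-0.0293,0,0,0,-0.184],[0.45,0.015,-0.0293,0,0,0,-0.184],[0.45,0.015,-0.0293,0,0,0,-0.184],[0.45,0.015,-0.0293,0,0,0,-0.184]]]}}

```text
time_s: 2.55
tcp_pos: [0.3644, 0.2665, 0.2315]
tool_rot: [-0.0, 0.894, 0.449, 0.0]
contact_force: [0.0, 0.1, 0.6]
gripper_width: 0.448
grip_force: 0.0
```

Call:
{"name": "move_arm", "arguments": {"commands": [[[0.45,0.015,-0.0293,0,0,0,-0.184],[0.45,0.015,-0.0293,0,0,0,-0.184],[0.45,0.015,-0.0293,0,0,0,-0.184],[0.45,0.015,-0.0293,0,0,0,-0.184],[0.45,0.015,-0.0293,0,0,0,-0.184],[0.45,0.015,-0.0293,0,0,0,-0.184],[0.45,0.015,-0.0293,0,0,0,-0.184],[0.45,0.015,-0.0293,0,0,0,-0.184],[0.45,0.015,-0.0293,0,0,0,-0.184],[0.45,0.015,-0.0293,0,0,0,-0.184]]]}}

```text
time_s: 3.8
tcp_pos: [0.5145, -0.0265, 0.2314]
tool_rot: [-0.0, 0.898, -0.439, 0.0]
contact_force: [0.0, -0.3, 0.5]
gripper_width: 0.452
grip_force: 0.0
```

```bash
cat >> h.py <<'E'
from scipy.spatial.transform import Rotation
def show():
    s=state(); q=s["tool_rot"]; R=Rotation.from_quat([q[1],q[2],q[3],q[0]]).as_matrix()
    print("t %.2f"%s["time_s"],"tcp",np.round(s["tcp_pos"],4),"yaw(y axis) %.1f"%np.degrees(np.arctan2(R[1,1],R[0,1])),"z",R[:,2].round(3),"F",np.round(s["contact_force"],2),"w %.3f"%s["gripper_width"],"g",s["grip_force"],"q6 %.2f"%s["q"][5])
E
python3 - <<'E'
from h import *
show()
p=optics.snapshot("top"); print("hole top",back(p,370.3,218.1,.024))
q=optics.snapshot("side"); print("hole side",back(q,220+350/4,180+277/4,.024))
for n in ("handle","hub","pin_head","hole_plate","blank_plate"):
  for c in (p,q): print(n,[(round(d["p"],2),np.round(d["xyz"],4).tolist()) for d in models.mark_of(c,n)])
E
```

```text
t 3.80 tcp [ 0.5145 -0.0265  0.2314] yaw(y axis) -142.1 z [ 0.  0. -1.] F [ 0.02 -0.29  0.47] w 0.452 g 0.0 q6 2.36
hole top [ 0.53603282 -0.1401921   0.024     ]
hole side [ 0.53577927 -0.13883015  0.024     ]
handle [(0.42, [0.5152, -0.0213, 0.0728])]
handle [(0.78, [0.5137, -0.0301, 0.0666]), (0.69, [0.4856, 0.0344, 0.0051])]
hub [(0.67, [0.4674, 0.4067, 0.0002])]
hub [(0.88, [0.5802, -0.108, 0.0261])]
pin_head []
pin_head [(0.51, [0.5456, -0.0621, 0.0797])]
hole_plate [(0.92, [0.521, -0.2929, 0.0049]), (0.73, [0.5308, -0.1326, -0.0001]), (0.67, [0.383, -0.0799, 0.0022]), (0.6, [0.4094, -0.2251, 0.003])]
hole_plate [(0.98, [0.409, -0.2194, -0.0014]), (0.73, [0.3845, -0.0808, 0.0045]), (0.67, [0.5371, -0.1323, 0.0021]), (0.61, [0.5201, -0.2916, 0.0023])]
blank_plate []
blank_plate [(0.58, [0.6259, -0.0766, -0.002]), (0.49, [0.4658, 0.4041, -0.0036])]
```

Call:
{"name": "move_arm", "arguments": {"commands": [[[0.45,0,0,-0.04,0,0,0],[0.45,0,0,-0.04,0,0,0],[0.45,0,0,-0.04,0,0,0],[0.45,0,0,-0.02,0,0,0],[0.45,0,0,-0.02,0,0,0],[0.45,0,0,-0.015,0,0,0],[0.45,0,0,0,0,0,0]]]}}

```text
time_s: 5.28
tcp_pos: [0.5137, -0.0254, 0.0555]
tool_rot: [0.0, 0.9, -0.436, -0.001]
contact_force: [-0.3, -0.1, 0.2]
gripper_width: 0.451
grip_force: 0.0
```

```bash
python3 - <<'E'
from h import *
show()
q=optics.snapshot("side"); save(q,"s3.png",(220,120,420,270),4)
E
```

```text
t 5.28 tcp [ 0.5137 -0.0254  0.0555] yaw(y axis) -141.7 z [-0.001  0.    -1.   ] F [-0.34 -0.09  0.18] w 0.451 g 0.0 q6 2.36
```

View pics/s3.png

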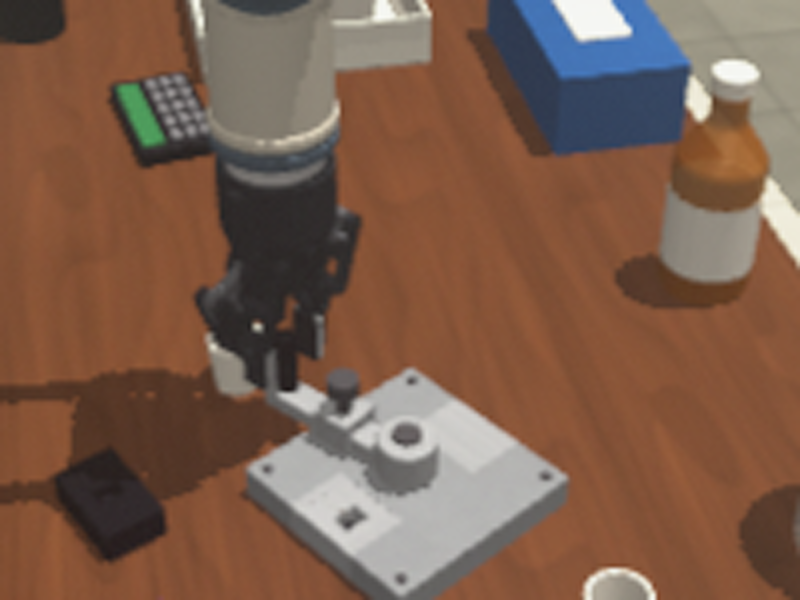

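Call:
{"name": "move_arm", "arguments": {"commands": [[[0.25,0,0,0,0,0,0],[0.25,0,0,0,0,0,0],[0.25,0,0,0,0,0,0]]]}}

```text
time_s: 5.7
tcp_pos: [0.5144, -0.0255, 0.0568]
tool_rot: [-0.0, 0.9, -0.436, 0.0]
contact_force: [0.6, 0.5, -0.3]
gripper_width: 0.249
grip_force: 0.0
```

```bash
python3 - <<'E'
from h import *
show()
C=np.array([.5805,-.1083]);r=.1062
def pos(a): a=np.radians(a); return C+r*np.array([np.cos(a),np.sin(a)])
a=np.r_[np.arange(129,204.1,5),np.arange(205.5,232,1.5)]
P=np.array([pos(x) for x in a])
for x,d,p in zip(a[1:],np.diff(P,axis=0),P[1:]): print(x,d.round(4),p.round(4))
E
```

```text
t 5.70 tcp [ 0.5144 -0.0255  0.0568] yaw(y axis) -141.8 z [ 0.001 -0.    -1.   ] F [ 0.61  0.48 -0.34] w 0.249 g 0.0 q6 2.36
134.0 [-0.0069 -0.0061] [ 0.5067 -0.0319]
139.0 [-0.0064 -0.0067] [ 0.5003 -0.0386]
144.0 [-0.0058 -0.0073] [ 0.4946 -0.0459]
149.0 [-0.0051 -0.0077] [ 0.4895 -0.0536]
154.0 [-0.0044 -0.0081] [ 0.485  -0.0617]
159.0 [-0.0037 -0.0085] [ 0.4814 -0.0702]
164.0 [-0.0029 -0.0088] [ 0.4784 -0.079 ]
169.0 [-0.0022 -0.009 ] [ 0.4763 -0.088 ]
174.0 [-0.0014 -0.0092] [ 0.4749 -0.0972]
179.0 [-0.0006 -0.0092] [ 0.4743 -0.1064]
184.0 [ 0.0002 -0.0093] [ 0.4746 -0.1157]
189.0 [ 0.001  -0.0092] [ 0.4756 -0.1249]
194.0 [ 0.0018 -0.0091] [ 0.4775 -0.134 ]
199.0 [ 0.0026 -0.0089] [ 0.4801 -0.1429]
204.0 [ 0.0034 -0.0086] [ 0.4835 -0.1515]
205.5 [ 0.0012 -0.0025] [ 0.4846 -0.154 ]
207.0 [ 0.0012 -0.0025] [ 0.4859 -0.1565]
208.5 [ 0.0013 -0.0025] [ 0.4872 -0.159 ]
210.0 [ 0.0014 -0.0024] [ 0.4885 -0.1614]
211.5 [ 0.0014 -0.0024] [ 0.4899 -0.1638]
213.0 [ 0.0015 -0.0024] [ 0.4914 -0.1661]
214.5 [ 0.0015 -0.0023] [ 0.493  -0.1685]
216.0 [ 0.0016 -0.0023] [ 0.4946 -0.1707]
217.5 [ 0.0017 -0.0022] [ 0.4962 -0.173 ]
219.0 [ 0.0017 -0.0022] [ 0.498  -0.1751]
220.5 [ 0.0018 -0.0021] [ 0.4997 -0.1773]
222.0 [ 0.0018 -0.0021] [ 0.5016 -0.1794]
223.5 [ 0.0019 -0.002 ] [ 0.5035 -0.1814]
225.0 [ 0.0019 -0.002 ] [ 0.5054 -0.1834]
226.5 [ 0.002  -0.0019] [ 0.5074 -0.1853]
228.0 [ 0.002  -0.0019] [ 0.5094 -0.1872]
229.5 [ 0.0021 -0.0018] [ 0.5115 -0.1891]
231.0 [ 0.0021 -0.0018] [ 0.5137 -0.1908]
```

Call:
{"name": "move_arm", "arguments": {"commands": [[[0.25,-0.0069,-0.0061,0,0,0,0.0873],[0.25,-0.0064,-0.0067,0,0,0,0.0873],[0.25,-0.0058,-0.0073,0,0,0,0.0873],[0.25,-0.0051,-0.0077,0,0,0,0.0873],[0.25,-0.0044,-0.0081,0,0,0,0.0873],[0.25,-0.0037,-0.0085,0,0,0,0.0873],[0.25,-0.0029,-0.0088,0,0,0,0.0873]]]}}

```text
time_s: 6.58
tcp_pos: [0.4793, -0.0785, 0.0568]
tool_rot: [-0.001, 0.99, -0.144, 0.001]
contact_force: [2.2, 1.2, -0.1]
gripper_width: 0.251
grip_force: 1.1
```

```bash
python3 - <<'E'
from h import *
show()
for c in ("top","side"):
  p=optics.snapshot(c)
  for n in ("handle","pin_head"): print(c,n,[(round(d["p"],2),np.round(d["xyz"],4).tolist()) for d in models.mark_of(p,n)])
E
```

```text
t 6.58 tcp [ 0.4793 -0.0785  0.0568] yaw(y axis) -106.6 z [ 0.002  0.001 -1.   ] F [ 2.2   1.16 -0.08] w 0.251 g 1.1075212061405182 q6 1.63
top handle [(0.61, [0.628, -0.0764, -0.0018])]
top pin_head [(0.5, [0.4148, -0.4257, 0.0015])]
side handle [(0.75, [0.4782, -0.078, 0.069]), (0.68, [0.4679, 0.4074, -0.0026])]
side pin_head [(0.53, [0.5291, -0.0866, 0.0815])]
```

Call:
{"name": "move_arm", "arguments": {"commands": [[[0.25,-0.0022,-0.009,0,0,0,0.0873],[0.25,-0.0014,-0.0092,0,0,0,0.0873],[0.25,-0.0006,-0.0092,0,0,0,0.0873],[0.25,0.0002,-0.0093,0,0,0,0.0873],[0.25,0.001,-0.0092,0,0,0,0.0873],[0.25,0.0018,-0.0091,0,0,0,0.0873],[0.25,0.0026,-0.0089,0,0,0,0.0873]]]}}

```text
time_s: 7.75
tcp_pos: [0.4806, -0.1419, 0.0563]
tool_rot: [-0.001, 0.987, 0.16, 0.0]
contact_force: [1.0, 2.8, 0.5]
gripper_width: 0.251
grip_force: 1.1
```

Call:
{"name": "move_arm", "arguments": {"commands": [[[0.25,0.0011,-0.0029,0,0,0,0.0291],[0.25,0.0011,-0.0029,0,0,0,0.0291],[0.25,0.0012,-0.0028,0,0,0,0.0291],[0.25,0,0,0,0,0,0]]]}}

```text
time_s: 8.25
tcp_pos: [0.4837, -0.1513, 0.0562]
tool_rot: [0.0, 0.979, 0.202, -0.0]
contact_force: [0.6, 0.4, 0.5]
gripper_width: 0.25
grip_force: 0.3
```

```bash
python3 - <<'E'
from h import *
show()
for c in ("top","side"):
  p=optics.snapshot(c)
  for n in ("handle","pin_head"): print(c,n,[(round(d["p"],2),np.round(d["xyz"],4).tolist()) for d in models.mark_of(p,n)])
E
```

```text
t 8.25 tcp [ 0.4837 -0.1513  0.0562] yaw(y axis) -66.7 z [-0. -0. -1.] F [0.58 0.38 0.49] w 0.250 g 0.32108835875988007 q6 0.79
top handle []
top pin_head []
side handle [(0.68, [0.4835, -0.1506, 0.0686])]
side pin_head [(0.48, [0.5302, -0.1311, 0.0785])]
```

Call:
{"name": "move_arm", "arguments": {"commands": [[[0.25,0.0008,-0.0017,0,0,0,0.0175],[0.25,0.0008,-0.0017,0,0,0,0.0175],[0.25,0.0008,-0.0017,0,0,0,0.0175],[0.25,0.0009,-0.0017,0,0,0,0.0175],[0.25,0.0009,-0.0016,0,0,0,0.0175],[0.25,0.0009,-0.0016,0,0,0,0.0175]]]}}

```text
time_s: 9.3
tcp_pos: [0.4888, -0.1613, 0.0562]
tool_rot: [-0.0, 0.967, 0.253, -0.0]
contact_force: [-0.6, 2.2, 1.0]
gripper_width: 0.25
grip_force: 1.0
```

Call:
{"name": "move_arm", "arguments": {"commands": [[[0.25,0.0007,-0.0012,0,0,0,0.0131],[0.25,0.0007,-0.0012,0,0,0,0.0131],[0.25,0.0007,-0.0012,0,0,0,0.0131]]]}}

```text
time_s: 9.68
tcp_pos: [0.491, -0.1648, 0.0563]
tool_rot: [-0.0, 0.962, 0.272, 0.0]
contact_force: [-0.6, 1.5, 0.3]
gripper_width: 0.25
grip_force: 1.0
```

```bash
python3 - <<'E'
from h import *
show()
p=optics.snapshot("side")
for n in ("handle","pin_head"): print(n,[(round(d["p"],2),np.round(d["xyz"],4).tolist()) for d in models.mark_of(p,n)])
E
```

```text
t 9.68 tcp [ 0.491  -0.1648  0.0563] yaw(y axis) -58.4 z [ 0.  0. -1.] F [-0.63  1.52  0.27] w 0.250 g 0.9722891449928284 q6 0.63
handle [(0.93, [0.4895, -0.1621, 0.0678]), (0.47, [0.581, -0.1089, 0.0247])]
pin_head []
```

Call:
{"name": "move_arm", "arguments": {"commands": [[[0.25,0.0007,-0.0012,0,0,0,0.0131],[0.25,0.0007,-0.0012,0,0,0,0.0131]]]}}

```text
time_s: 10.07
tcp_pos: [0.4924, -0.1671, 0.0563]
tool_rot: [-0.0, 0.959, 0.285, 0.0]
contact_force: [0.2, 2.2, -0.1]
gripper_width: 0.248
grip_force: 1.0
```

Call:
{"name": "move_arm", "arguments": {"commands": [[[0.25,0.0008,-0.0012,0,0,0,0.0131],[0.25,0.0008,-0.0012,0,0,0,0.0131]]]}}

```text
time_s: 10.32
tcp_pos: [0.4939, -0.1696, 0.0563]
tool_rot: [-0.0, 0.955, 0.297, -0.0]
contact_force: [0.5, 2.5, 0.2]
gripper_width: 0.25
grip_force: 0.9
```

Call:
{"name": "move_arm", "arguments": {"commands": [[[0.25,0.0008,-0.0011,0,0,0,0.0131],[0.25,0.0008,-0.0011,0,0,0,0.0131]]]}}

```text
time_s: 10.58
tcp_pos: [0.4955, -0.1718, 0.0562]
tool_rot: [-0.0, 0.951, 0.31, -0.0]
contact_force: [0.1, 3.0, 0.1]
gripper_width: 0.248
grip_force: 1.0
```

Call:
{"name": "move_arm", "arguments": {"commands": [[[0.25,0.0008,-0.0011,0,0,0,0.0131]]]}}

```text
time_s: 10.7
tcp_pos: [0.4963, -0.1729, 0.0562]
tool_rot: [-0.0, 0.949, 0.316, -0.0]
contact_force: [-0.2, 2.8, -0.4]
gripper_width: 0.252
grip_force: 1.0
```

```bash
python3 - <<'E'
from h import *
show()
p=optics.snapshot("side"); save(p,"s4.png",(240,150,390,280),4)
for n in ("handle","pin_head"): print(n,[(round(d["p"],2),np.round(d["xyz"],4).tolist()) for d in models.mark_of(p,n)])
E
```

```text
t 10.70 tcp [ 0.4963 -0.1729  0.0562] yaw(y axis) -53.1 z [-0.  0. -1.] F [-0.18  2.82 -0.45] w 0.252 g 0.9801388531923294 q6 0.53
handle [(0.67, [0.4964, -0.1742, 0.0677]), (0.15, [0.6388, -0.4102, 0.0015])]
pin_head []
```

View pics/s4.png

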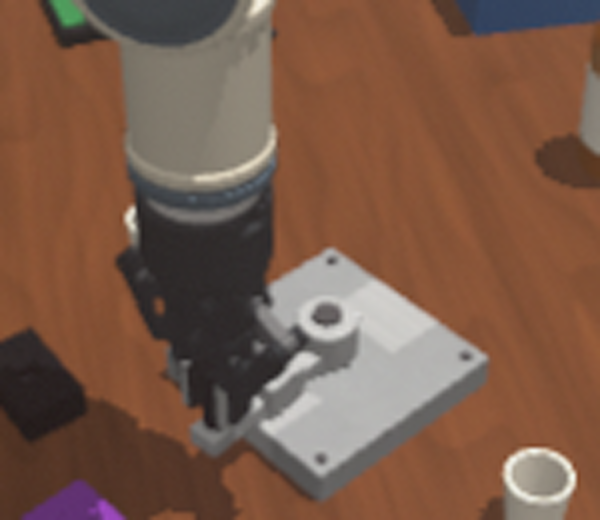

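The gripper now hides the pin (crop about (280,350)), and the arm lies over the hole plate. I'll keep feeling forward.

Call:
{"name": "move_arm", "arguments": {"commands": [[[0.25,0.0008,-0.0011,0,0,0,0.0131]]]}}

```text
time_s: 10.98
tcp_pos: [0.497, -0.174, 0.0563]
tool_rot: [-0.0, 0.947, 0.322, -0.0]
contact_force: [-0.7, 2.1, 0.2]
gripper_width: 0.249
grip_force: 1.0
```

Call:
{"name": "move_arm", "arguments": {"commands": [[[0.25,0.0009,-0.0011,0,0,0,0.0131]]]}}

```text
time_s: 11.1
tcp_pos: [0.4979, -0.1751, 0.0562]
tool_rot: [-0.0, 0.944, 0.329, -0.0]
contact_force: [0.2, 1.5, -0.7]
gripper_width: 0.247
grip_force: 1.0
```

Call:
{"name": "move_arm", "arguments": {"commands": [[[0.25,0.0009,-0.0011,0,0,0,0.0131]]]}}

```text
time_s: 11.22
tcp_pos: [0.4987, -0.1761, 0.0562]
tool_rot: [-0.0, 0.942, 0.335, -0.0]
contact_force: [-1.5, 3.6, 1.4]
gripper_width: 0.248
grip_force: 2.1
```

Call:
{"name": "move_arm", "arguments": {"commands": [[[0.25,0.0009,-0.0011,0,0,0,0.0131]]]}}

```text
time_s: 11.35
tcp_pos: [0.4993, -0.1766, 0.0562]
tool_rot: [-0.001, 0.94, 0.341, -0.0]
contact_force: [-4.5, 6.7, 1.9]
gripper_width: 0.25
grip_force: 3.7
```

```bash
python3 - <<'E'
from h import *
show()
p=optics.snapshot("wrist"); save(p,"w1.png")
for n in ("handle","pin_head"): print(n,[(round(d["p"],2),np.round(d["xyz"],4).tolist()) for d in models.mark_of(p,n)])
E
```

```text
t 11.35 tcp [ 0.4993 -0.1766  0.0562] yaw(y axis) -50.1 z [-0.001  0.002 -1.   ] F [-4.47  6.69  1.86] w 0.250 g 3.707999065518379 q6 0.47
handle [(0.81, [0.4984, -0.1742, 0.0723]), (0.63, [0.5781, -0.1062, 0.0255])]
pin_head [(0.88, [0.5374, -0.1386, 0.0623])]
```

View pics/w1.png

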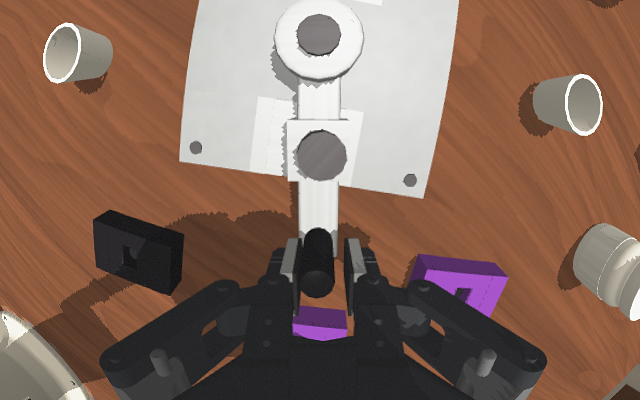

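The force rose to 8 N and the wrist view shows the head (320,155) lower, so the pin has dropped. I'll relax the push, open the fingers and lift off.

Call:
{"name": "move_arm", "arguments": {"commands": [[[0.25,-0.0012,0.0015,0,0,0,0],[0.25,-0.0012,0.0015,0,0,0,0],[0.25,-0.0005,0.0006,0,0,0,0],[0.4,0,0,0,0,0,0],[0.4,0,0,0,0,0,0],[0.4,0,0,0.02,0,0,0],[0.4,0,0,0.03,0,0,0],[0.4,0,0,0.04,0,0,0],[0,0,0,0.03,0,0,0],[0,0,0,0,0,0,0]]]}}

```text
time_s: 12.75
tcp_pos: [0.4984, -0.1743, 0.1812]
tool_rot: [0.003, 0.94, 0.34, 0.003]
contact_force: [-0.5, -1.0, -0.5]
gripper_width: 0.005
grip_force: 0.0
```

```bash
python3 - <<'E'
from h import *
show()
for c in ("top","side","wrist"):
  p=optics.snapshot(c)
  if c=="side": save(p,"s5.png",(240,150,390,280),4)
  for n in ("handle","pin_head","pin_seat","hub"): print(c,n,[(round(d["p"],2),np.round(d["xyz"],4).tolist()) for d in models.mark_of(p,n)])
E
```

```text
t 12.75 tcp [ 0.4984 -0.1743  0.1812] yaw(y axis) -50.2 z [ 0.007 -0.003 -1.   ] F [-0.52 -0.99 -0.49] w 0.005 g 0.0 q6 0.48
top handle []
top pin_head [(0.37, [0.5446, -0.1441, 0.0709])]
top pin_seat [(0.74, [0.5398, -0.1381, 0.0477])]
top hub [(0.95, [0.5819, -0.1061, 0.0275]), (0.33, [0.4815, 0.0347, -0.0002])]
side handle [(0.65, [0.4964, -0.1747, 0.0654])]
side pin_head [(0.5, [0.5388, -0.1407, 0.0502]), (0.48, [0.5369, -0.1397, 0.0704])]
side pin_seat [(0.66, [0.4992, -0.1774, 0.0649]), (0.6, [0.5392, -0.1422, 0.0468])]
side hub [(0.92, [0.581, -0.1109, 0.0251])]
wrist handle [(0.81, [0.4991, -0.1718, 0.0707])]
wrist pin_head [(0.57, [0.5349, -0.1389, 0.0638])]
wrist pin_seat [(0.96, [0.5381, -0.1409, 0.0543]), (0.32, [0.6245, -0.0813, -0.0013])]
wrist hub []
```

View pics/s5.png

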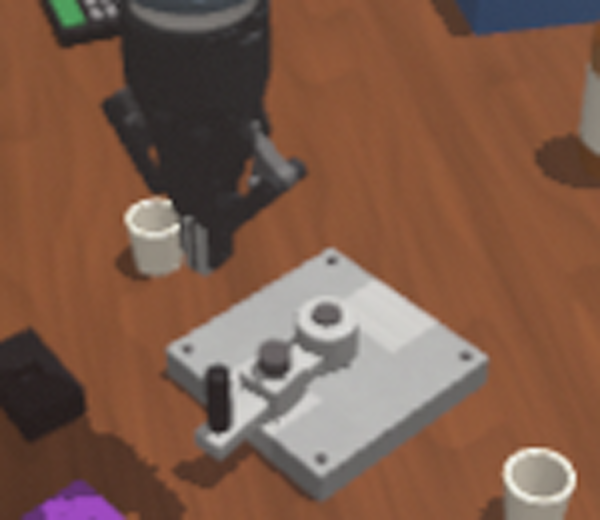

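Call:
{"name": "move_arm", "arguments": {"commands": [[[0,0.02,0.0167,0,0,0,0],[0,0.0196,0.0166,0,0,0,0],[0,0,0,-0.03,0,0,0],[0,0,0,-0.03,0,0,0],[0,0,0,-0.025,0,0,0],[0,0,0,-0.018,0,0,0],[0,0,0,0,0,0,0]]]}}

```text
time_s: 14.38
tcp_pos: [0.5356, -0.1401, 0.0717]
tool_rot: [-0.001, 0.94, 0.34, -0.001]
contact_force: [-0.3, -0.4, 0.3]
gripper_width: -0.001
grip_force: 0.0
```

```bash
python3 - <<'E'
from h import *
show()
p=optics.snapshot("side"); save(p,"s6.png",(240,150,390,280),4)
E
```

```text
t 14.38 tcp [ 0.5356 -0.1401  0.0717] yaw(y axis) -50.2 z [-0.003  0.001 -1.   ] F [-0.27 -0.45  0.34] w -0.001 g 0.0 q6 0.56
```

View pics/s6.png

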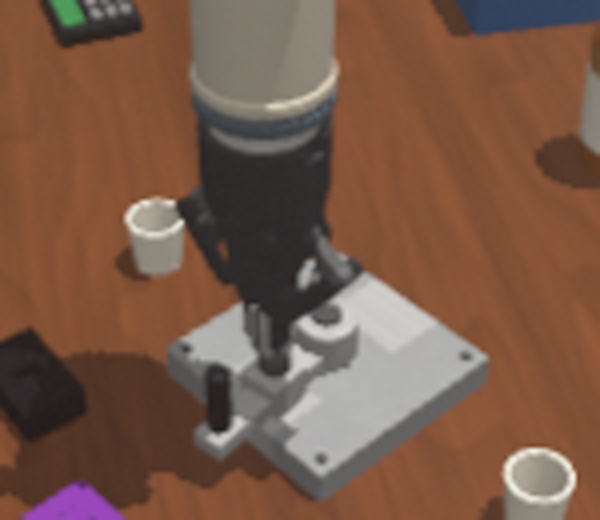

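The shut fingertips are right over the head, at crop (272,355). I'll press down in small steps.

Call:
{"name": "move_arm", "arguments": {"commands": [[[0,0.002,-0.001,0,0,0,0],[0,0,0,-0.001,0,0,0],[0,0,0,-0.001,0,0,0],[0,0,0,-0.001,0,0,0],[0,0,0,0,0,0,0]]]}}

```text
time_s: 15.05
tcp_pos: [0.5384, -0.1413, 0.0701]
tool_rot: [-0.0, 0.94, 0.34, -0.0]
contact_force: [0.7, -0.6, -0.0]
gripper_width: 0.001
grip_force: 0.0
```

Call:
{"name": "move_arm", "arguments": {"commands": [[[0,0,0,-0.001,0,0,0],[0,0,0,0,0,0,0]]]}}

```text
time_s: 15.3
tcp_pos: [0.5384, -0.1413, 0.0691]
tool_rot: [-0.0, 0.94, 0.34, -0.0]
contact_force: [0.3, 0.9, 0.5]
gripper_width: 0.002
grip_force: 0.0
```

Call:
{"name": "move_arm", "arguments": {"commands": [[[0,0,0,-0.001,0,0,0],[0,0,0,0,0,0,0]]]}}

```text
time_s: 15.55
tcp_pos: [0.5384, -0.1414, 0.0682]
tool_rot: [-0.0, 0.94, 0.34, -0.0]
contact_force: [0.3, 0.2, -0.0]
gripper_width: -0.002
grip_force: 0.0
```

Call:
{"name": "move_arm", "arguments": {"commands": [[[0,0,0,-0.001,0,0,0],[0,0,0,0,0,0,0]]]}}

```text
time_s: 15.8
tcp_pos: [0.5387, -0.1414, 0.0679]
tool_rot: [0.0, 0.94, 0.34, 0.0]
contact_force: [-1.0, -0.1, 4.1]
gripper_width: -0.002
grip_force: 1.8
```

Call:
{"name": "move_arm", "arguments": {"commands": [[[0,0,0,-0.001,0,0,0],[0,0,0,0,0,0,0]]]}}

```text
time_s: 16.05
tcp_pos: [0.5387, -0.1413, 0.0669]
tool_rot: [0.0, 0.94, 0.34, 0.0]
contact_force: [-0.9, 1.2, 4.2]
gripper_width: -0.001
grip_force: 2.4
```

Call:
{"name": "move_arm", "arguments": {"commands": [[[0,0,0,-0.001,0,0,0],[0,0,0,0,0,0,0]]]}}

```text
time_s: 16.3
tcp_pos: [0.5387, -0.1413, 0.0658]
tool_rot: [0.0, 0.94, 0.34, 0.0]
contact_force: [-1.8, 0.9, 4.5]
gripper_width: -0.002
grip_force: 2.4
```

Call:
{"name": "move_arm", "arguments": {"commands": [[[0,0,0,-0.001,0,0,0],[0,0,0,0,0,0,0]]]}}

```text
time_s: 16.55
tcp_pos: [0.5386, -0.1413, 0.0646]
tool_rot: [0.0, 0.94, 0.34, 0.0]
contact_force: [-0.6, 1.3, 3.9]
gripper_width: 0.0
grip_force: 2.4
```

Call:
{"name": "move_arm", "arguments": {"commands": [[[0,0,0,-0.001,0,0,0],[0,0,0,0,0,0,0]]]}}

```text
time_s: 16.8
tcp_pos: [0.5387, -0.1413, 0.0638]
tool_rot: [0.0, 0.94, 0.34, 0.0]
contact_force: [-1.1, 2.4, 6.2]
gripper_width: -0.002
grip_force: 2.9
```

Call:
{"name": "move_arm", "arguments": {"commands": [[[0,0,0,-0.0006,0,0,0],[0,0,0,0,0,0,0]]]}}

```text
time_s: 17.05
tcp_pos: [0.5388, -0.1414, 0.0638]
tool_rot: [0.0, 0.94, 0.34, 0.001]
contact_force: [-3.0, 1.9, 7.5]
gripper_width: -0.001
grip_force: 3.9
```

Call:
{"name": "move_arm", "arguments": {"commands": [[[0,0,0,-0.0004,0,0,0],[0,0,0,0,0,0,0]]]}}

```text
time_s: 17.3
tcp_pos: [0.5389, -0.1414, 0.0637]
tool_rot: [0.0, 0.94, 0.34, 0.001]
contact_force: [-3.3, 1.6, 9.7]
gripper_width: 0.001
grip_force: 4.7
```

Call:
{"name": "move_arm", "arguments": {"commands": [[[0,-0.0008,0.0004,0,0,0,0],[0,0,0,0,0,0,0]]]}}

```text
time_s: 17.55
tcp_pos: [0.5385, -0.1412, 0.0637]
tool_rot: [0.001, 0.94, 0.34, 0.001]
contact_force: [-1.0, 0.5, 7.9]
gripper_width: -0.003
grip_force: 4.0
```

Call:
{"name": "move_arm", "arguments": {"commands": [[[0,0,0,-0.0004,0,0,0],[0,0,0,0,0,0,0]]]}}

```text
time_s: 17.8
tcp_pos: [0.5385, -0.1411, 0.0636]
tool_rot: [0.001, 0.94, 0.34, 0.001]
contact_force: [-1.2, 1.5, 9.4]
gripper_width: -0.0
grip_force: 4.7
```

A firm stop. I'll lift off and look.

Call:
{"name": "move_arm", "arguments": {"commands": [[[0,0,0,0.002,0,0,0],[0,0,0,0.02,0,0,0],[0,0,0,0.04,0,0,0],[0,-0.03,0.03,0.04,0,0,0],[0,-0.05,0.05,0.03,0,0,0],[0,-0.04,0.06,0.02,0,0,0],[0,-0.02,0.06,0,0,0,0],[0,0,0.06,0,0,0,0],[0,0,0,0,0,0,0]]]}}

```text
time_s: 18.92
tcp_pos: [0.413, 0.1026, 0.206]
tool_rot: [-0.0, 0.939, 0.344, 0.001]
contact_force: [0.8, -0.5, -0.3]
gripper_width: 0.001
grip_force: 0.0
```

```bash
python3 - <<'E'
from h import *
show()
a=optics.snapshot("side"); b=optics.snapshot("top")
A=cv2.resize(a["frame"][200:280,270:350],None,fx=6,fy=6,interpolation=cv2.INTER_CUBIC); B=cv2.resize(b["frame"][180:260,310:390],None,fx=4,fy=4,interpolation=cv2.INTER_CUBIC)
B=cv2.copyMakeBorder(B,0,160,0,0,cv2.BORDER_CONSTANT); cv2.imwrite("pics/f.png",np.hstack([A,B])[...,::-1])
for c in (a,b):
  for n in ("pin_head","pin","handle","cup_a"): print(n,[(round(d["p"],2),np.round(d["xyz"],4).tolist()) for d in models.mark_of(c,n)])
E
```

```text
t 18.93 tcp [0.413  0.1026 0.206 ] yaw(y axis) -49.8 z [ 0.001  0.001 -1.   ] F [ 0.77 -0.51 -0.32] w 0.001 g 0.0 q6 1.03
pin_head [(0.58, [0.5359, -0.14, 0.0662])]
pin [(0.63, [0.5778, -0.1097, 0.024]), (0.4, [0.5379, -0.1381, 0.0126])]
handle [(0.97, [0.4992, -0.1777, 0.0672]), (0.28, [0.5799, -0.1111, 0.022])]
cup_a [(0.73, [0.4833, 0.0323, 0.0067]), (0.69, [0.4199, -0.4242, 0.0022])]
pin_head [(0.43, [0.5439, -0.1441, 0.0664])]
pin [(0.46, [0.538, -0.1423, 0.0117])]
handle [(0.89, [0.5006, -0.1733, 0.0695]), (0.26, [0.4146, -0.4272, 0.0048])]
cup_a [(0.58, [0.4869, 0.0329, -0.0045]), (0.51, [0.6769, -0.2489, 0.0048])]
```

View pics/f.png

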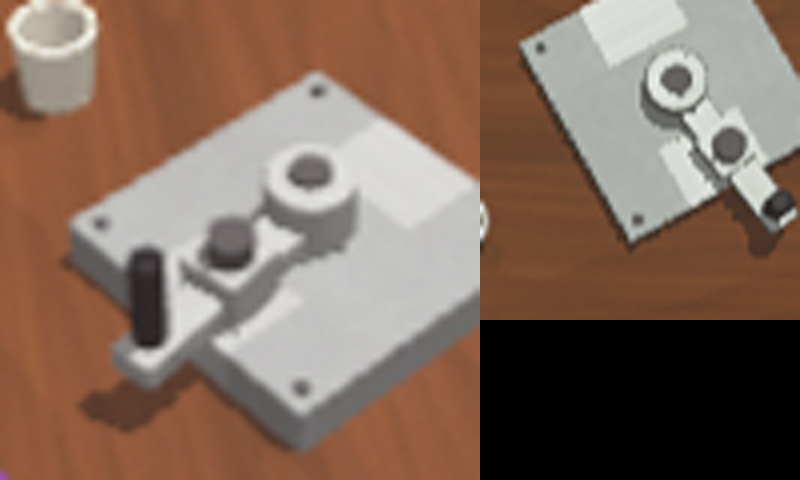

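The head at (230,243) looks flat on the boss. The stop read 63.6 mm where 63 mm is expected, so I'll probe once more to be sure.

Call:
{"name": "move_arm", "arguments": {"commands": [[[0,0.02,-0.06,0,0,0,0],[0,0.03,-0.06,0,0,0,0],[0,0.035,-0.06,0,0,0,0],[0,0.04,-0.06,0,0,0,0],[0,0,-0.0046,-0.05,0,0,0],[0,0,0,-0.05,0,0,0],[0,0,0,-0.03,0,0,0],[0,0,0,-0.008,0,0,0],[0,0,0,0,0,0,0]]]}}

```text
time_s: 20.55
tcp_pos: [0.5278, -0.1269, 0.0675]
tool_rot: [0.0, 0.94, 0.34, 0.0]
contact_force: [0.5, 0.1, 1.3]
gripper_width: 0.002
grip_force: 0.0
```

Call:
{"name": "move_arm", "arguments": {"commands": [[[0,0,0,0.004,0,0,0],[0,0.005,-0.0073,0,0,0,0],[0,0.005,-0.0073,0,0,0,0],[0,0,0,-0.002,0,0,0],[0,0,0,-0.002,0,0,0],[0,0,0,-0.0015,0,0,0],[0,0,0,0,0,0,0]]]}}

```text
time_s: 21.42
tcp_pos: [0.5375, -0.1411, 0.0652]
tool_rot: [-0.0, 0.94, 0.341, -0.0]
contact_force: [0.4, 0.4, 0.7]
gripper_width: -0.001
grip_force: 0.0
```

Call:
{"name": "move_arm", "arguments": {"commands": [[[0,0,0,-0.001,0,0,0],[0,0,0,0,0,0,0]]]}}

```text
time_s: 21.68
tcp_pos: [0.5377, -0.1412, 0.0644]
tool_rot: [-0.0, 0.94, 0.34, -0.0]
contact_force: [-0.7, 0.5, 0.2]
gripper_width: -0.002
grip_force: 0.0
```

Call:
{"name": "move_arm", "arguments": {"commands": [[[0,0,0,-0.001,0,0,0],[0,0,0,0,0,0,0]]]}}

```text
time_s: 21.92
tcp_pos: [0.5378, -0.1413, 0.0638]
tool_rot: [0.0, 0.94, 0.34, 0.0]
contact_force: [-1.1, -0.3, 2.3]
gripper_width: -0.003
grip_force: 0.9
```

Call:
{"name": "move_arm", "arguments": {"commands": [[[0,0,0,-0.001,0,0,0],[0,0,0,0,0,0,0]]]}}

```text
time_s: 22.18
tcp_pos: [0.538, -0.1413, 0.0637]
tool_rot: [0.0, 0.94, 0.34, 0.001]
contact_force: [-1.8, 1.5, 6.8]
gripper_width: 0.003
grip_force: 3.0
```

Call:
{"name": "move_arm", "arguments": {"commands": [[[0,0,0,-0.0009,0,0,0],[0,0,0,0,0,0,0]]]}}

```text
time_s: 22.42
tcp_pos: [0.5383, -0.1413, 0.0636]
tool_rot: [0.001, 0.94, 0.34, 0.001]
contact_force: [-2.8, 0.9, 9.3]
gripper_width: -0.002
grip_force: 4.5
```

Call:
{"name": "move_arm", "arguments": {"commands": [[[0,0,0,0.003,0,0,0],[0,0,0,0.02,0,0,0],[0,0,0,0.05,0,0,0],[0,0,0,0.05,0,0,0],[0,-0.04,0.05,0.02,0,0,0],[0,-0.04,0.06,0,0,0,0],[0,0,0.06,0,0,0,0],[0,0,0.06,0,0,0,0],[0,0,0,0,0,0,0]]]}}

```text
time_s: 23.55
tcp_pos: [0.4653, 0.0809, 0.2044]
tool_rot: [-0.0, 0.939, 0.343, 0.001]
contact_force: [0.0, -0.5, -0.1]
gripper_width: 0.0
grip_force: 0.0
```

```bash
python3 - <<'E'
from h import *
show()
for c in ("side","top"):
  p=optics.snapshot(c)
  for n in ("pin_head","handle"): print(n,[(round(d["p"],2),np.round(d["xyz"],4).tolist()) for d in models.mark_of(p,n)])
E
```

```text
t 23.55 tcp [0.4653 0.0809 0.2044] yaw(y axis) -49.8 z [ 0.001  0.001 -1.   ] F [ 0.04 -0.48 -0.12] w 0.000 g 0.0 q6 0.97
pin_head [(0.58, [0.5372, -0.139, 0.0639])]
handle [(0.64, [0.4995, -0.1779, 0.0667])]
pin_head [(0.43, [0.4987, -0.1731, 0.0703]), (0.4, [0.5419, -0.146, 0.0669])]
handle [(0.59, [0.6421, -0.4116, -0.0013])]
```

The pin stays down against a firm stop and the robot is clear, so I'm handing in the job.

```bash
python3 -c "
from workcell import ticket
print(ticket.close_job())"
```

```text
the job is handed in; nothing more can be done
None
```

I handed the job in at about 24 s: the selector is locked at the plate with the hole, the pin is pressed to a firm stop (head's top read 63.6 mm against the expected 63 mm) and looks flat on the boss, and the robot is clear, with no sign that it touched the other things.

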